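# Hold the radius die down in its sprung cradle

### The arm

A 6-joint arm with a two-finger parallel gripper is mounted at the origin on the work surface. World frame = base frame: x ahead of the robot, y to its left, z up, the work surface at z = 0. Lengths are in m, angles in rad, forces in N, time in s.
With the tool pointing down it reaches from about 0.375 to 0.975 m from the base axis. Payload 3.8 kg.
Tool frame: the origin (TCP) lies midway between the tips of the shut fingers; the grasp point (between the pads) lies env.tcp_to_grasp behind it (env.tcp_to_grasp is the distance from the TCP to the grasp point, in m); z points along the fingers, x is the direction in which the jaws open and shut, and the axes are right-handed (so a half turn about z gives the same grasp; the last joint's range is limited). The gripper opens to 88 mm and grips with 3 to 60 N. Pads are 18 mm wide; open, the fingers measure 123 mm over their backs; the gripper's body (75 mm by 187 mm) begins 45 mm behind the grasp point.
Start: joints at [1.203, 0.264, 1.604, -0, 1.274, -0.037], TCP at [0.219, 0.638, 0.239] pointing down, gripper open.
Joint ranges: [-2.63, 2.63], [-0.94, 2.18], [0.31, 2.57], [-1.31, 4.45], [0, 2.66], [-2.55, 2.55]. Speed limits (rad/s): [2.57, 2.57, 3.14, 3.14, 3.14, 3.14].

### API

Orientations are given as [roll, pitch, yaw] about the fixed x, y, z axes, in that order (R = Rz(yaw) Ry(pitch) Rx(roll)).
In Python, from bench import env, viewer, find_in, place_of gives the robot as it stands.
- The arm moves only by the tool arm_command, never from a script. Its argument "steps" is a list of rows, each an object with "linear": the shift along the tool's x, y, z in mm, a list of three; "angular": the turn, a rotation vector about the tool's x, y, z in rad, a list of three; "claw": the closure, from 0 (fully open) to 1 (shut). In form: [{"linear": [x, y, z], "angular": [rx, ry, rz], "claw": claw}, ...]. A call has 1 to 5 rows; each row shifts and turns the commanded pose from where the row before left it, along the tool's axes as they then stand; what a row does not reach is not made up. A row lasts 1/8 s, in which the tool goes at most 62.5 mm and 10.7 degrees, less where a joint would pass 70% of its speed; a pose out of reach is approached as far as the arm can. A call is refused whole if a number of a shift passes 62.5 or a number of a turn 0.188, either way. A call with a gripper value outside its range is refused whole. The fingers move at their own pace and stop on an object; "force" is the grip in N (left out, the last holds). Time passes only in rows, so rows that do not move let the fingers close. It gives the time, the measured TCP pose, the force and the opening at its end, in the units of the state.
- env.sense(): the state, without advancing time (a new reading comes with each control period).
- viewer.get_image(name): name is "side" or "top" or "wrist"; returns a dict with "img" (400x640x3 uint8, blue, green, red), "z_map" (400x640 float32, m along the optical axis (not along the pixel's ray), 0 where there is no reading), "mtx" (3x3 intrinsics, pixels), "R" (3x3) and "t" (3): a world point X has camera coordinates R X + t. Camera axes: x right, y down, z forward; pixel columns grow to the right and rows downward; lengths in m; the calibration is good to about 2 mm. A picture is of the moment at which its call begins.
- env.close_job(): hands the job in, once; it reports no verdict.
Trained networks look in a picture, given as the dict that the camera call returned (one of the last four; its "shot" number tells which), for a name from the list of things; names that differ only in an ending like _2 or _b are one class to them, and where a whole thing is asked for, a point or a joint stands for the part that bears it (a point fixed in the world has none). Each returns a list of dicts, best first, with "score" (0 to 1); they miss things now and then, are a little off and sometimes report something else, mostly with a low value. They report only what shows in the picture. A call takes as long as a camera call. They do not tell look-alikes from the thing itself.
- find_in(picture, thing): "centre" ([row, column] in pixels, amid what is visible of it).
- place_of(picture, thing): "centre" ([row, column] in pixels: a listed point, or the origin of a listed thing).
The state is a dict: "time_s": time; "q": joint angles; "dq": joint speeds; "joint_efforts": joint torques, N m; "eef_pos": TCP position; "tool_rot": TCP orientation; "wrist_force": force on the tool from outside, world axes, zero at the start; "torque": the same for the moment, N m; "opening": opening from 0.0 (shut) to 1.0 (fully open).
Only numpy, scipy, OpenCV 4.12 (cv2) and the standard library are available. Lean on these libraries where they do the work, as an engineer would, in place of code of your own. Each camera call takes 0.05 s, during which the arm holds its last target. There are 200 camera calls.

### The job

Flip the cradle's hinged cover plate right over onto its rest, then set the larger of the two ball-nosed dies upright, round end down, in the sprung ring cradle and press it all the way down against the springs. Finish while still holding the die pressed down, so that I can slip the locking pin in; do not let go or ease off. Leave the other things on the tray where they are.

Things in the scene. Friction and masses are not known exactly. Their poses are not given: they have to be found in the camera images.
- cradle: Fixed dark steel die cradle; place and yaw vary. Origin on the tray floor (4 mm above the work surface) under the ring's centre; z up, +x from the ring towards the hinge. Base plate 10 mm thick, x -70 to 180, y -65 to 65 mm. Two hinge posts 62 mm high at x 55, y +-54; rest block 56 mm high at x 168 for the opened plate
- hinge_axis (a point): Middle of the cover plate's hinge axis, at x = 55, y = 0, z = 58 mm in the cradle's frame; the axis runs along the cradle's y
- flap (a joint): Turn of the hinged steel cover plate (95 x 84 x 3 mm), rad: 0 = closed, level over the ring; 1.57 upright; 3.14 = flipped right over, level on the far (+x) side of the cradle. The free edge lifts first. Light (0.13 kg, under 2 N at the bar); falls by its own weight either side of upright
- flap_bar (a point): Grip point on the axis of the round handle bar (10 mm diameter, parallel to the hinge axis and 105 mm from it) at the plate's free edge. The bar sticks out 41 mm sideways past the plate on the cradle's -y side; this point is 22 mm past the plate's edge, 62 mm above the work surface when closed. Moves with the plate
- ring (a joint): How far the sprung ring is pressed down, m: 0 = up, 0.016 = fully down on its stop. About 9 N starts it and 17 N bottoms it (including the die's own weight of 5 to 7.4 N, which alone does not move it)
- ring_rim (a point): Centre of the upper rim of the sprung steel ring, 50 mm above the cradle's origin when up; moves down with the ring. The ring is a funnel 18 mm high, inner diameter 60 mm at the rim, 36 mm at the bottom, open below. With the large die sitting in it upright, the die's origin is 19.5 mm below this point
- large_die: The larger ball-nosed die, polished steel, loose, standing upright on the tray: a ball of 54 mm diameter with a small flat of 24 mm diameter underneath, and a straight round neck of 26 mm diameter from 48 mm up to the flat top at 92 mm. Mass about 0.5 to 0.75 kg. Origin at the centre of its underside, z up along the neck. Stands either left or right of the cradle
- small_die: The smaller die of the same shape: ball 36 mm diameter, neck 18 mm diameter, 66 mm high; origin at the centre of its underside. Stands on the other side; to be left alone
- clamp: Cast steel hold-down clamp, a bridge 95 x 34 x 53 mm with a bolt on top, near the tray's far left; origin under its centre. Leave alone
- stop_finger: Stop finger, L-shaped block 100 x 24 x 34 mm, at the tray's far right; origin under its centre. Leave alone
- hammer_head: Bronze hammer head, 86 mm long, 30 mm thick, lying at the tray's far right; origin under its centre. Leave alone
Mind the look-alikes: they are no part of the job. Leave any brown or green look-alike of the large_die alone.

How it is judged:
By the outcome, as a careful person would: the job done as asked, in the order asked, and still so for the second after the job is handed in, while the arm keeps its last pose, push and grip.
It also fails if it takes over 58 s, if anything falls off the work surface, if the arm or the gripper's body presses on something with over 40 N, if the wrist force passes 120 N, or if a joint passes its speed limit or range.

## Working session

There is one attempt and no reset: what is moved stays moved. The work goes in short steps, Python scripts to look and compute and a tool call to move; the robot and the scene stay as the last step left them, time stands still between calls to the robot, and variables do not carry over. Pictures are saved under pics/ and viewed, about 8 in all and at most 12, crops included, and the job is handed in when it is done.

Besides the shell and the picture viewer there is one more tool, called after ">>>" by a JSON object that holds its "api" and its "payload". arm_command: Moves the arm, as the interface text tells. Its arguments: {"type":"object","properties":{"steps":{"type":"array"},"force":{"type":"number"}},"required":["steps"]}

```bash
ls; mkdir -p pics
cat > h.py <<'E'
import numpy as np, cv2
from bench import env, viewer, find_in, place_of
def px2w(p, rc, z=None, depth=None):
    K=p['mtx'];R=np.array(p['R']);t=np.array(p['t']).ravel()
    d=np.linalg.inv(K)@np.array([rc[1],rc[0],1.0])
    c=-R.T@t; w=R.T@d
    s=(z-c[2])/w[2] if z is not None else depth
    return c+s*w
def w2px(p,X):
    v=np.array(p['R'])@np.array(X)+np.array(p['t']).ravel(); u=p['mtx']@v
    return u[1]/u[2],u[0]/u[2]
E
python3 - <<'E'
from h import *
np.set_printoptions(precision=4,suppress=True)
s=env.sense();print({k:np.round(v,3) for k,v in s.items()}, env.tcp_to_grasp)
for n in ['top','side']:
    p=viewer.get_image(n);cv2.imwrite(f'pics/{n}0.png',p['img'])
    c=-np.array(p['R']).T@np.array(p['t']).ravel();print(n,c)
    for th in ['cradle','hinge_axis','flap_bar','ring_rim','large_die','small_die','flap']:
        for f in (place_of,find_in):
            try:
                for r in f(p,th)[:3]:
                    rc=r['centre'];i,j=np.clip(np.round(rc).astype(int),0,[399,639])
                    z=p['z_map'][i,j]
                    print(f.__name__,th,np.round(rc,1),round(r['score'],2),px2w(p,rc,depth=z),{'cradle':px2w(p,rc,z=.004),'hinge_axis':px2w(p,rc,z=.062),'flap_bar':px2w(p,rc,z=.062),'ring_rim':px2w(p,rc,z=.054)}.get(th,px2w(p,rc,z=.004)))
            except Exception as e: print(f.__name__,th,e)
E
```

```text
pics
{'time_s': np.float64(0.0), 'q': array([ 1.203,  0.265,  1.605, -0.   ,  1.274, -0.037]), 'dq': array([ 0.001, -0.002,  0.   ,  0.001,  0.   ,  0.   ]), 'joint_efforts': array([ -0.001, -50.21 , -35.688,   0.073,   0.029,  -0.   ]), 'eef_pos': array([0.219, 0.638, 0.237]), 'tool_rot': array([-3.142,  0.002,  1.24 ]), 'wrist_force': array([ 0.221,  0.348, -1.201]), 'torque': array([ 0.006,  0.011, -0.041]), 'opening': np.float64(1.0)} 0.0187
top [0.2366 0.0645 1.2494]
call cradle [202.5 342.7] 0.98 [0.4836 0.0112 0.0642] [0.4961 0.0085 0.004 ]
call cradle [164.4 488.3] 0.32 [ 0.6152 -0.3986  0.0328] [ 0.6242 -0.4096  0.004 ]
call cradle [182.9 334.8] 0.89 [0.5381 0.0341 0.0618] [0.5528 0.0327 0.004 ]
call hinge_axis [177.8 337.2] 0.58 [0.5517 0.0281 0.0659] [0.5527 0.028  0.062 ]
call hinge_axis [184.7 335.9] 0.85 [0.5326 0.031  0.0639] [0.5331 0.031  0.062 ]
call flap_bar [209.  372.1] 0.58 [ 0.4676 -0.0679  0.0694] [ 0.469  -0.0688  0.062 ]
call flap_bar [196.6 344.9] 0.7 [0.4998 0.0058 0.066 ] [0.5007 0.0056 0.062 ]
call large_die [288.8 227.9] 0.89 [0.2431 0.2982 0.0922] [0.2
[... 1612 characters left out ...]
534 0.507  0.004 ]
call large_die [150.2 247.2] 0.61 [0.4501 0.5353 0.0042] [0.4502 0.5355 0.004 ]
call large_die [152.3 225.3] 0.75 [0.3484 0.5107 0.0441] [0.3711 0.5695 0.004 ]
call large_die [170.8 308. ] 0.74 [0.5366 0.2238 0.0541] [0.5749 0.2835 0.004 ]
call large_die [144.2 244.4] 0.65 [0.4394 0.532  0.0376] [0.4614 0.5817 0.004 ]
call small_die [272.  386.6] 0.73 [ 0.4753 -0.2837  0.0235] [ 0.4885 -0.2709  0.004 ]
call small_die [269.1 385.9] 0.6 [ 0.4778 -0.2769  0.028 ] [ 0.4943 -0.2609  0.004 ]
call flap it knows: clamp, cradle, flap_bar, hammer_head, hinge_axis, large_die, ring_rim, small_die, stop_finger
call flap [207.  335.9] 0.6 [ 0.4973 -0.0018  0.0602] [0.5383 0.0526 0.004 ]
```

View pics/top0.png

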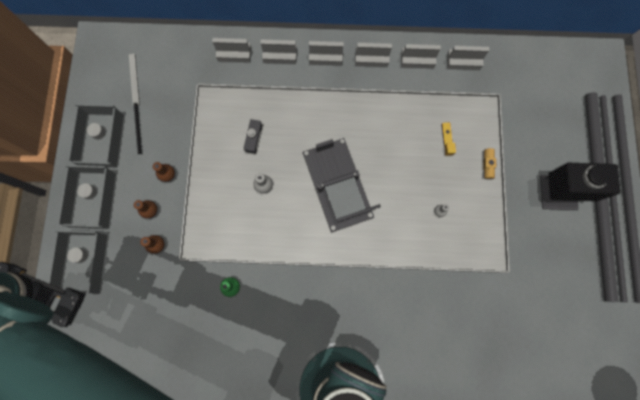

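View pics/side0.png

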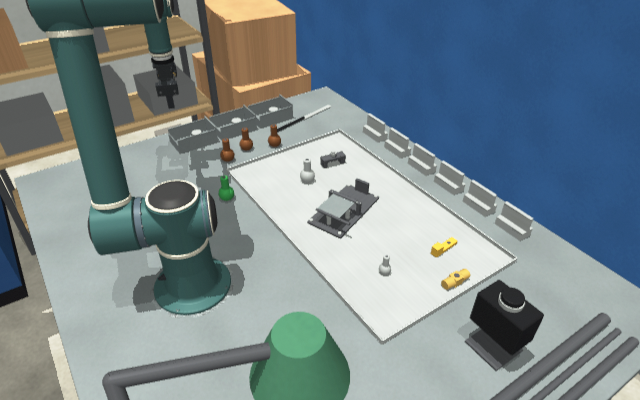

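The top view shows one steel ball-nosed die at about (182,262), left of the cradle, and a smaller one at (210,441). The brown lookalikes are at (172,163), (208,148) and (243,152), and the green one is at (287,229). The cradle's flap bar sticks out at (208,375) and the rest block is at (147,325). The steel one at (182,262) fits, because it is the only unpainted one of the larger size and it stands on the tray.

Run:
```python
from h import *
np.set_printoptions(precision=4,suppress=True)
for n in ['top','side']:
    p=viewer.get_image(n)
    z=p['z_map'];r,c=np.mgrid[0:400,0:640]
    K=p['mtx'];R=np.array(p['R']);t=np.array(p['t']).ravel()
    P=(np.stack([(c-K[0,2])/K[0,0],(r-K[1,2])/K[1,1],np.ones_like(z)],-1)*z[...,None]-t)@R
    box=lambda x0,x1,y0,y1,z0,z1:P[(z>0)&(P[...,0]>x0)&(P[...,0]<x1)&(P[...,1]>y0)&(P[...,1]<y1)&(P[...,2]>z0)&(P[...,2]<z1)]
    for z0,z1 in ((.009,.02),(.009,.053),(.053,.075)):
        Q=box(.35,.72,-.12,.15,z0,z1)
        print(n,z0,len(Q),'medz',np.median(Q[:,2]),cv2.minAreaRect((Q[:,:2]*1000).astype(np.float32)))
    for nm,b in (('die',(.45,.65,.15,.3)),('small',(.4,.55,-.35,-.2))):
        Q=box(*b,.03,.2)
        if len(Q):
            zm=np.percentile(Q[:,2],98); T=Q[Q[:,2]>zm-.006]
            print(n,nm,len(Q),'top',zm,len(T),T.mean(0),T.max(0)-T.min(0))
    if n=='top': 
        a=cv2.resize(p['img'][130:240,240:460],None,fx=3.6,fy=3.6,interpolation=cv2.INTER_CUBIC);cv2.imwrite('pics/crop.png',a)
```

```text
top 0.009 2597 medz 0.014191361868827504 ((534.8270263671875, 15.139068603515625), (269.35546875, 369.7160949707031), 89.90478515625)
top 0.009 2759 medz 0.014396717393679244 ((534.8270263671875, 15.139068603515625), (269.35546875, 369.7160949707031), 89.90478515625)
top 0.053 1500 medz 0.06470772234819094 ((546.8353271484375, 23.58631134033203), (242.7528533935547, 123.9790267944336), 31.639480590820312)
top die 390 top 0.09995107982790663 64 [0.5358 0.2364 0.0975] [0.0233 0.024  0.0081]
top small 107 top 0.07397069765280889 26 [ 0.479  -0.2627  0.0703] [0.0142 0.0169 0.0063]
side 0.009 1118 medz 0.013143799177395029 ((535.9833984375, 18.583106994628906), (354.8509521484375, 260.44390869140625), 1.9342732429504395)
side 0.009 1344 medz 0.01394184702774834 ((535.9833984375, 18.583106994628906), (354.8509521484375, 260.44390869140625), 1.9342732429504395)
side 0.053 777 medz 0.06301268841827677 ((551.6810302734375, 19.061019897460938), (246.12005615234375, 122.59476470947266), 30.11847496032715)
side die 243 top 0.09652593022570516 29 [0.5371 0.2297 0.094 ] [0.0208 0.0325 0.0078]
side small 102 top 0.0713552745453377 25 [ 0.4797 -0.2694  0.0684] [0.0165 0.0158 0.009 ]
```

View pics/crop.png

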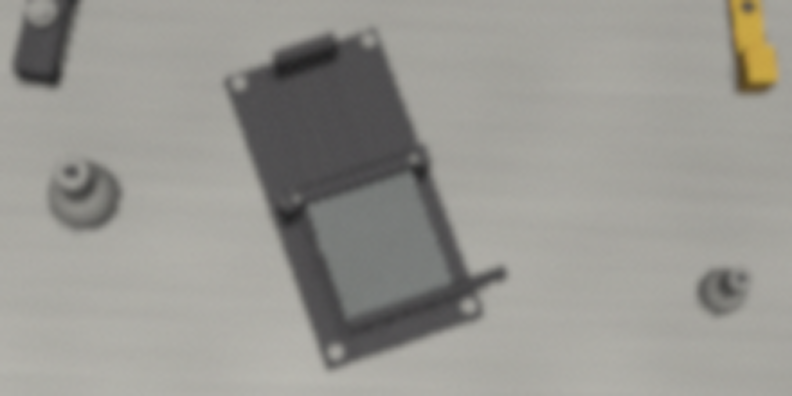

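The crop confirms the larger polished die at crop (85,193), with the small one at (722,290). The base plate corners are at crop (225,80), (375,28), (483,315) and (330,368), the hinge post pins at (295,200) and (415,158), and the bar tip at (505,270).

Run:
```python
from h import *
np.set_printoptions(precision=4,suppress=True)
p=viewer.get_image('top')
f=lambda x,y,z:px2w(p,(130+(y+.5)/3.6-.5,240+(x+.5)/3.6-.5),z=z)
C=np.array([f(*c,.014) for c in ((225,80),(375,28),(483,315),(330,368))])
print(C)
# model: cradle coords of corners
M=np.array([[180,65],[180,-65],[-70,-65],[-70,65]])/1e3
W=C[:,:2]
mc,wc=M.mean(0),W.mean(0)
U,S,V=np.linalg.svd((M-mc).T@(W-wc));Rm=(U@V).T
o=wc-Rm@mc;yaw=np.arctan2(Rm[1,0],Rm[0,0]);print('origin',o,'yaw',yaw,'res',(W-(M@Rm.T+o))*1000)
for nm,x,y,z in (('ring',0,0,.054),('hinge',55,0,.062),('bar',-50,-64,.062),('bartip',-50,-83,.062),('postL',55,54,.066),('postR',55,-54,.066),('rest',168,0,.06)):
    w=Rm@np.array([x,y])/1e3+o; rc=w2px(p,[*w,z]); print(nm,w,'crop px',((rc[1]-239.5)*3.6,(rc[0]-129.5)*3.6))
```

```text
[[ 0.6393  0.1301  0.014 ]
 [ 0.6877  0.0108  0.014 ]
 [ 0.4554 -0.0792  0.014 ]
 [ 0.4095  0.0385  0.014 ]]
origin [0.4968 0.0049] yaw 0.3753140843076871 res [[-1.1151 -1.2137]
 [-0.3664  0.384 ]
 [-0.1175  2.0449]
 [ 1.599  -1.2152]]
ring [0.4968 0.0049] crop px (np.float64(379.6300551576545), np.float64(248.79951834851838))
hinge [0.548 0.025] crop px (np.float64(355.4267593305904), np.float64(180.03749368817282))
bar [ 0.4738 -0.073 ] crop px (np.float64(483.0635586307628), np.float64(280.2483324550975))
bartip [ 0.4807 -0.0907] crop px (np.float64(506.6835625927459), np.float64(272.01795064605903))
postL [0.5282 0.0753] crop px (np.float64(288.5842073127153), np.float64(201.6493158605913))
postR [ 0.5678 -0.0252] crop px (np.float64(422.30989515531473), np.float64(155.89689118026575))
rest [0.6531 0.0665] crop px (np.float64(305.83630084548264), np.float64(47.87796919351213))
```

```bash
cat >> h.py <<'E'
from scipy.spatial.transform import Rotation as Ro, Slerp
O=np.array([.4968,.0049]); YAW=.3753
def cr(x,y,z):  # cradle mm -> world m
    c,s=np.cos(YAW),np.sin(YAW); return np.array([O[0]+(c*x-s*y)/1e3,O[1]+(s*x+c*y)/1e3,.004+z/1e3])
def plan(pos,rpy,n,start=None):
    s=env.sense(); p0,R0=(s['eef_pos'],Ro.from_euler('xyz',s['tool_rot'])) if start is None else (np.array(start[0]),Ro.from_euler('xyz',start[1]))
    R1=Ro.from_euler('xyz',rpy); sl=Slerp([0,1],Ro.concatenate([R0,R1])); p,R=np.array(p0),R0
    for k in range(1,n+1):
        tp=p0+(np.array(pos)-p0)*k/n; tR=sl(k/n)
        l=np.round(R.inv().apply(tp-p)*1000,0); w=np.round((R.inv()*tR).as_rotvec(),3)
        print(k,l.tolist(),w.tolist()); p=p+R.apply(l/1000); R=R*Ro.from_rotvec(w)
    print('end',p,R.as_euler('xyz'))
E
python3 - <<'E'
from h import *
plan([*cr(-50,-64,0)[:2],.16],[np.pi,0,YAW],15)
E
```

```text
1 [-39.0, 31.0, 5.0] [0.0, 0.0, 0.058]
2 [-38.0, 34.0, 5.0] [0.0, 0.0, 0.057]
3 [-35.0, 36.0, 6.0] [0.0, 0.0, 0.058]
4 [-34.0, 38.0, 5.0] [0.0, 0.0, 0.058]
5 [-31.0, 39.0, 5.0] [0.0, 0.0, 0.057]
6 [-28.0, 42.0, 5.0] [0.0, 0.0, 0.058]
7 [-27.0, 43.0, 6.0] [0.0, 0.0, 0.058]
8 [-24.0, 44.0, 5.0] [0.0, 0.0, 0.057]
9 [-21.0, 46.0, 5.0] [0.0, 0.0, 0.058]
10 [-19.0, 46.0, 5.0] [0.0, 0.0, 0.057]
11 [-15.0, 48.0, 6.0] [0.0, 0.0, 0.058]
12 [-13.0, 49.0, 5.0] [0.0, 0.0, 0.058]
13 [-11.0, 49.0, 5.0] [0.0, 0.0, 0.057]
14 [-7.0, 50.0, 5.0] [0.0, 0.0, 0.058]
15 [-5.0, 50.0, 6.0] [0.0, 0.0, 0.058]
end [ 0.47331117 -0.07304246  0.15972182] [3.14155469e+00 6.33980903e-06 3.75037750e-01]
```

>>> {"api": "arm_command", "payload": {"steps": [{"linear":[-39,31,5],"angular":[0,0,0.058],"claw":0.5},{"linear":[-38,34,5],"angular":[0,0,0.057],"claw":0.5},{"linear":[-35,36,6],"angular":[0,0,0.058],"claw":0.5},{"linear":[-34,38,5],"angular":[0,0,0.058],"claw":0.5},{"linear":[-31,39,5],"angular":[0,0,0.057],"claw":0.5}], "force": 10}}

```text
time_s: 2.17
eef_pos: [0.3041, 0.3997, 0.2127]
tool_rot: [3.141, -0.001, 0.95]
wrist_force: [-0.0, 0.7, 0.3]
opening: 0.5
```

>>> {"api": "arm_command", "payload": {"steps": [{"linear":[-28,42,5],"angular":[0,0,0.058],"claw":0.5},{"linear":[-27,43,6],"angular":[0,0,0.058],"claw":0.5},{"linear":[-24,44,5],"angular":[0,0,0.057],"claw":0.5},{"linear":[-21,46,5],"angular":[0,0,0.058],"claw":0.5},{"linear":[-19,46,5],"angular":[0,0,0.057],"claw":0.5}]}}

```text
time_s: 2.8
eef_pos: [0.3888, 0.1627, 0.187]
tool_rot: [3.141, -0.001, 0.662]
wrist_force: [0.4, 0.0, 0.9]
opening: 0.497
```

>>> {"api": "arm_command", "payload": {"steps": [{"linear":[-15,48,6],"angular":[0,0,0.058],"claw":0.5},{"linear":[-13,49,5],"angular":[0,0,0.058],"claw":0.5},{"linear":[-11,49,5],"angular":[0,0,0.057],"claw":0.5},{"linear":[-7,50,5],"angular":[0,0,0.058],"claw":0.5},{"linear":[-5,50,6],"angular":[0,0,0.058],"claw":0.5}]}}

```text
time_s: 3.42
eef_pos: [0.474, -0.0748, 0.1601]
tool_rot: [3.141, -0.001, 0.373]
wrist_force: [0.2, 0.1, -0.1]
opening: 0.501
```

Run:
```python
from h import *
np.set_printoptions(precision=4,suppress=True)
p=viewer.get_image('wrist');cv2.imwrite('pics/w1.png',p['img'])
s=env.sense();print(s['time_s'],s['eef_pos'],s['tool_rot'],s['wrist_force'],s['opening'])
for th in ['flap_bar','hinge_axis','ring_rim','cradle']:
    for r in place_of(p,th)[:2]:
        print(th,np.round(r['centre']),round(r['score'],2),px2w(p,r['centre'],z={'flap_bar':.062,'hinge_axis':.062,'ring_rim':.054,'cradle':.004}[th]))
for nm,X in (('bar',cr(-50,-64,58)),('bartip',cr(-50,-83,58)),('hinge',cr(55,0,58))): print(nm,X,w2px(p,X))
```

```text
3.475 [ 0.4755 -0.0795  0.1596] [ 3.1367 -0.0008  0.3696] [ 1.9501 -4.2294  0.2959] 0.5035293820340753
flap_bar [197. 322.] 0.9 [ 0.4743 -0.0735  0.062 ]
hinge_axis [120. 459.] 0.62 [0.5498 0.0208 0.062 ]
ring_rim [121. 459.] 0.63 [0.5533 0.0211 0.054 ]
cradle [118. 375.] 0.9 [0.4991 0.0018 0.004 ]
bar [ 0.4737 -0.073   0.062 ] (np.float64(195.75382043020124), np.float64(321.52515377754906))
bartip [ 0.4807 -0.0907  0.062 ] (np.float64(217.83707118795803), np.float64(321.5871591920677))
hinge [0.548  0.0251 0.062 ] (np.float64(113.96322551740614), np.float64(459.5794461836161))
```

View pics/w1.png

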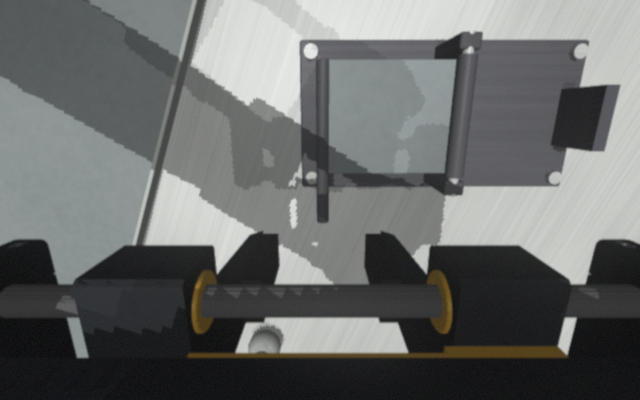

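The wrist view shows the bar at column 322, rows 60–220, within about 1 mm of the model. The hinge is at about (114,460), also as modelled. I'll descend and grip.

>>> {"api": "arm_command", "payload": {"steps": [{"linear":[0,0,30],"angular":[0,0,0],"claw":0.5},{"linear":[0,0,36],"angular":[0,0,0],"claw":0.5},{"linear":[0,0,32],"angular":[0,0,0],"claw":0.5},{"linear":[0,0,18],"angular":[0,0,0],"claw":0.5},{"linear":[0,0,0],"angular":[0,0,0],"claw":0.6}], "force": 12}}

```text
time_s: 4.3
eef_pos: [0.4715, -0.0713, 0.0425]
tool_rot: [-3.139, 0.003, 0.377]
wrist_force: [-0.4, -0.5, 0.3]
opening: 0.417
```

>>> {"api": "arm_command", "payload": {"steps": [{"linear":[0,0,0],"angular":[0,0,0],"claw":0.8},{"linear":[0,0,0],"angular":[0,0,0],"claw":1},{"linear":[0,0,0],"angular":[0,0,0],"claw":1},{"linear":[0,0,0],"angular":[0,0,0],"claw":1}], "force": 12}}

```text
time_s: 4.8
eef_pos: [0.4743, -0.0731, 0.0447]
tool_rot: [3.141, -0.002, 0.375]
wrist_force: [-0.2, 2.2, 3.5]
opening: 0.107
```

Run:
```python
from h import *
np.set_printoptions(precision=4,suppress=True)
s=env.sense();print(s['time_s'],s['eef_pos'],s['tool_rot'],s['wrist_force'],s['opening'])
# arc plan: tool y,z fixed orientation; rows of 10 deg in tool x (=cradle +x), z down
a=np.radians(np.arange(0,181,10)); X=-105*np.cos(a);Z=105*np.sin(a)
print(np.round(np.c_[np.diff(X),-np.diff(Z)],1).tolist())
```

```text
4.8 [ 0.4743 -0.0731  0.0447] [ 3.1408 -0.002   0.3747] [-0.224   2.2214  3.5094] 0.10716837139749731
[[1.6, -18.2], [4.7, -17.7], [7.7, -16.6], [10.5, -15.0], [12.9, -12.9], [15.0, -10.5], [16.6, -7.7], [17.7, -4.7], [18.2, -1.6], [18.2, 1.6], [17.7, 4.7], [16.6, 7.7], [15.0, 10.5], [12.9, 12.9], [10.5, 15.0], [7.7, 16.6], [4.7, 17.7], [1.6, 18.2]]
```

>>> {"api": "arm_command", "payload": {"steps": [{"linear":[1.6,0,-18.2],"angular":[0,0,0],"claw":1},{"linear":[4.7,0,-17.7],"angular":[0,0,0],"claw":1},{"linear":[7.7,0,-16.6],"angular":[0,0,0],"claw":1},{"linear":[10.5,0,-15],"angular":[0,0,0],"claw":1},{"linear":[12.9,0,-12.9],"angular":[0,0,0],"claw":1}]}}

```text
time_s: 5.42
eef_pos: [0.5107, -0.0585, 0.1235]
tool_rot: [3.141, -0.006, 0.374]
wrist_force: [16.3, 2.4, -22.1]
opening: 0.101
```

>>> {"api": "arm_command", "payload": {"steps": [{"linear":[15,0,-10.5],"angular":[0,0,0],"claw":1},{"linear":[16.6,0,-7.7],"angular":[0,0,0],"claw":1},{"linear":[17.7,0,-4.7],"angular":[0,0,0],"claw":1},{"linear":[18.2,0,-1.6],"angular":[0,0,0],"claw":1}]}}

```text
time_s: 5.92
eef_pos: [0.5708, -0.0347, 0.1481]
tool_rot: [-3.141, 0.002, 0.375]
wrist_force: [0.2, -2.5, -7.6]
opening: 0.099
```

>>> {"api": "arm_command", "payload": {"steps": [{"linear":[18.2,0,1.6],"angular":[0,0,0],"claw":1},{"linear":[17.7,0,4.7],"angular":[0,0,0],"claw":1},{"linear":[16.6,0,7.7],"angular":[0,0,0],"claw":1},{"linear":[15,0,10.5],"angular":[0,0,0],"claw":1},{"linear":[12.9,0,12.9],"angular":[0,0,0],"claw":1}]}}

```text
time_s: 6.55
eef_pos: [0.6465, -0.0049, 0.1104]
tool_rot: [3.141, 0.0, 0.375]
wrist_force: [-2.2, -3.5, -1.9]
opening: 0.1
```

>>> {"api": "arm_command", "payload": {"steps": [{"linear":[10.5,0,15],"angular":[0,0,0],"claw":1},{"linear":[7.7,0,16.6],"angular":[0,0,0],"claw":1}]}}

```text
time_s: 6.8
eef_pos: [0.6631, 0.0017, 0.0785]
tool_rot: [3.142, 0.0, 0.375]
wrist_force: [-3.5, -2.8, -0.6]
opening: 0.095
```

>>> {"api": "arm_command", "payload": {"steps": [{"linear":[4.7,0,17.7],"angular":[0,0,0],"claw":1},{"linear":[1.6,0,17],"angular":[0,0,0],"claw":1},{"linear":[0,0,0],"angular":[0,0,0],"claw":1}]}}

```text
time_s: 7.18
eef_pos: [0.6695, 0.0041, 0.0436]
tool_rot: [3.141, -0.002, 0.375]
wrist_force: [1.2, -0.9, -0.7]
opening: 0.09
```

Run:
```python
from h import *
np.set_printoptions(precision=4,suppress=True)
s=env.sense();print(s['time_s'],s['eef_pos'],s['tool_rot'],s['wrist_force'],s['opening'],'bar ideal',cr(160,-64,58))
print(np.linalg.solve([[np.cos(YAW),-np.sin(YAW)],[np.sin(YAW),np.cos(YAW)]],s['eef_pos'][:2]-O))
# die approach: die at mean of both cams
```

```text
7.175 [0.6695 0.0041 0.0436] [ 3.1414 -0.002   0.3747] [ 1.2292 -0.8982 -0.7293] 0.08978566857723551 bar ideal [0.6691 0.004  0.062 ]
[ 0.1604 -0.0641]
```

>>> {"api": "arm_command", "payload": {"steps": [{"linear":[0,0,0],"angular":[0,0,0],"claw":0.7},{"linear":[0,0,0],"angular":[0,0,0],"claw":0.5},{"linear":[0,0,0],"angular":[0,0,0],"claw":0.5},{"linear":[0,0,-30],"angular":[0,0,0],"claw":0.5},{"linear":[0,0,-45],"angular":[0,0,0],"claw":0.4}]}}

```text
time_s: 7.8
eef_pos: [0.6667, 0.0039, 0.1188]
tool_rot: [-3.14, 0.004, 0.375]
wrist_force: [-0.1, 0.3, 1.3]
opening: 0.588
```

>>> {"api": "arm_command", "payload": {"steps": [{"linear":[-5,-20,-37],"angular":[0,0,0],"claw":0.35},{"linear":[-10,-45,-10],"angular":[0,0,0],"claw":0.35},{"linear":[-10,-50,0],"angular":[0,0,0],"claw":0.35},{"linear":[-10,-50,0],"angular":[0,0,0],"claw":0.35},{"linear":[-5,-37,0],"angular":[0,0,0],"claw":0.35}]}}

```text
time_s: 8.43
eef_pos: [0.5558, 0.1786, 0.1674]
tool_rot: [-3.141, -0.0, 0.376]
wrist_force: [-0.6, 1.0, 0.8]
opening: 0.651
```

>>> {"api": "arm_command", "payload": {"steps": [{"linear":[0,0,0],"angular":[0,0,0],"claw":0.35},{"linear":[0,0,0],"angular":[0,0,0],"claw":0.35}]}}

```text
time_s: 8.68
eef_pos: [0.5576, 0.1769, 0.1673]
tool_rot: [3.141, -0.001, 0.376]
wrist_force: [0.2, -0.5, -0.8]
opening: 0.646
```

Run:
```python
from h import *
np.set_printoptions(precision=4,suppress=True)
p=viewer.get_image('wrist');cv2.imwrite('pics/w2.png',p['img'])
s=env.sense();print(s['time_s'],s['eef_pos'],s['tool_rot'],s['wrist_force'],s['opening'])
for th in ['large_die','flap_bar','ring_rim']:
    for f in (place_of,find_in):
      for r in f(p,th)[:2]: print(f,th,np.round(r['centre']),round(r['score'],2),px2w(p,r['centre'],z={'flap_bar':.062,'ring_rim':.054}.get(th,.004)))
z=p['z_map'];r,c=np.mgrid[0:400,0:640]
K=p['mtx'];R=np.array(p['R']);t=np.array(p['t']).ravel()
P=(np.stack([(c-K[0,2])/K[0,0],(r-K[1,2])/K[1,1],np.ones_like(z)],-1)*z[...,None]-t)@R
m=(z>0)&(np.hypot(P[...,0]-.536,P[...,1]-.233)<.035)&(P[...,2]>.03)&(P[...,2]<.11)
Q=P[m];print(len(Q),Q[:,2].max())
T=Q[Q[:,2]>.09];print('neck top',len(T),T.mean(0),(T.max(0)+T.min(0))/2,T.max(0)-T.min(0))
```

```text
8.725 [0.5578 0.1765 0.1672] [ 3.1411 -0.0005  0.3747] [ 0.3898 -0.2356 -0.2954] 0.649730575947355
<function make.<locals>.keyed.<locals>.call at 0x7fc4e71154e0> large_die [121. 324.] 0.68 [0.5392 0.233  0.004 ]
<function make.<locals>.keyed.<locals>.call at 0x7fc4e71153a0> large_die [122. 324.] 0.57 [0.5394 0.2324 0.004 ]
<function make.<locals>.keyed.<locals>.call at 0x7fc4e71153a0> flap_bar [333. 307.] 0.94 [0.5946 0.0452 0.062 ]
<function make.<locals>.keyed.<locals>.call at 0x7fc4e71153a0> ring_rim [342. 228.] 0.84 [0.5275 0.0012 0.054 ]
<function make.<locals>.keyed.<locals>.call at 0x7fc4e71153a0> ring_rim [323. 306.] 0.32 [0.5919 0.05   0.054 ]
2890 0.09822048209890634
neck top 1119 [0.539  0.2335 0.0954] [0.5391 0.2333 0.0952] [0.0254 0.0256 0.006 ]
```

View pics/w2.png

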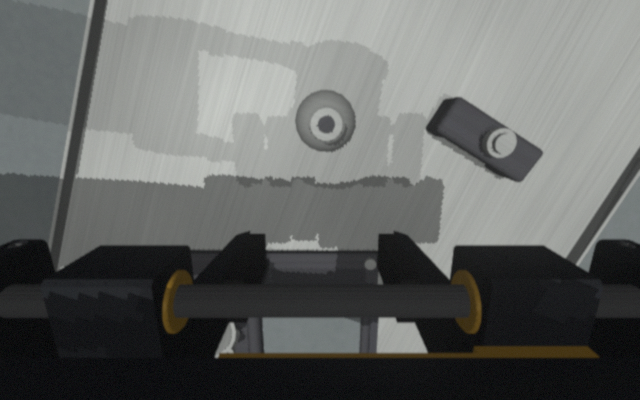

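The wrist view shows the polished steel die at (121,325), clear of the clamp at (140,490). Its neck top measures 25.5 mm across, centred at (0.539, 0.233), so it is the large die. I'll grasp it now.

>>> {"api": "arm_command", "payload": {"steps": [{"linear":[1,-25,0],"angular":[0,0,0],"claw":0.35},{"linear":[2,-34,0],"angular":[0,0,0],"claw":0.35},{"linear":[0,0,10],"angular":[0,0,0],"claw":0.35},{"linear":[0,0,25],"angular":[0,0,0],"claw":0.35},{"linear":[0,0,30],"angular":[0,0,0],"claw":0.35}]}}

```text
time_s: 9.65
eef_pos: [0.5393, 0.2323, 0.1014]
tool_rot: [3.141, -0.001, 0.375]
wrist_force: [-0.2, 0.6, 0.3]
opening: 0.65
```

>>> {"api": "arm_command", "payload": {"steps": [{"linear":[0,0,29],"angular":[0,0,0],"claw":0.35},{"linear":[0,0,15],"angular":[0,0,0],"claw":0.35},{"linear":[0,0,0],"angular":[0,0,0],"claw":0.4},{"linear":[0,0,0],"angular":[0,0,0],"claw":0.5}]}}

```text
time_s: 10.15
eef_pos: [0.5395, 0.2332, 0.0589]
tool_rot: [3.141, -0.002, 0.375]
wrist_force: [0.8, -0.3, 0.3]
opening: 0.516
```

>>> {"api": "arm_command", "payload": {"steps": [{"linear":[0,0,0],"angular":[0,0,0],"claw":0.6},{"linear":[0,0,0],"angular":[0,0,0],"claw":0.7},{"linear":[0,0,0],"angular":[0,0,0],"claw":1},{"linear":[0,0,0],"angular":[0,0,0],"claw":1}], "force": 30}}

```text
time_s: 10.65
eef_pos: [0.539, 0.2333, 0.0588]
tool_rot: [3.142, -0.001, 0.375]
wrist_force: [-1.5, -0.6, 5.6]
opening: 0.282
```

Run:
```python
from h import *
np.set_printoptions(precision=4,suppress=True)
s=env.sense();print(s['time_s'],s['eef_pos'],s['tool_rot'],s['wrist_force'],s['torque'],s['opening'])
```

```text
10.65 [0.539  0.2333 0.0588] [ 3.1416 -0.0012  0.3751] [-1.4626 -0.6022  5.559 ] [-0.1446  0.2492 -0.0104] 0.28192589033782256
```

>>> {"api": "arm_command", "payload": {"steps": [{"linear":[0,0,0],"angular":[0,0,0],"claw":1},{"linear":[0,0,0],"angular":[0,0,0],"claw":1},{"linear":[0,0,-15],"angular":[0,0,0],"claw":1},{"linear":[0,0,-30],"angular":[0,0,0],"claw":1},{"linear":[0,0,-30],"angular":[0,0,0],"claw":1}], "force": 60}}

```text
time_s: 11.28
eef_pos: [0.5369, 0.2325, 0.1321]
tool_rot: [-3.142, 0.004, 0.375]
wrist_force: [0.4, 1.1, -7.0]
opening: 0.279
```

>>> {"api": "arm_command", "payload": {"steps": [{"linear":[0,0,-15],"angular":[0,0,0],"claw":1},{"linear":[-10,16,0],"angular":[0,0,0],"claw":1},{"linear":[-20,32,0],"angular":[0,0,0],"claw":1},{"linear":[-25,40,0],"angular":[0,0,0],"claw":1},{"linear":[-25,40,0],"angular":[0,0,0],"claw":1}]}}

```text
time_s: 11.9
eef_pos: [0.5084, 0.0823, 0.1457]
tool_rot: [-3.141, 0.004, 0.376]
wrist_force: [0.2, -0.0, -6.2]
opening: 0.284
```

>>> {"api": "arm_command", "payload": {"steps": [{"linear":[-22,35,0],"angular":[0,0,0],"claw":1},{"linear":[-14,23,0],"angular":[0,0,0],"claw":1},{"linear":[-6.7,11,0],"angular":[0,0,0],"claw":1},{"linear":[0,0,0],"angular":[0,0,0],"claw":1},{"linear":[0,0,0],"angular":[0,0,0],"claw":1}]}}

```text
time_s: 12.52
eef_pos: [0.4963, 0.0055, 0.1475]
tool_rot: [-3.141, 0.0, 0.375]
wrist_force: [0.0, -0.2, -6.2]
opening: 0.282
```

Run:
```python
from h import *
np.set_printoptions(precision=4,suppress=True)
s=env.sense();print(s['time_s'],s['eef_pos'],s['tool_rot'],s['wrist_force'],s['torque'],s['opening'])
ims=[]
for n in ['side','wrist','top']:
    p=viewer.get_image(n); 
    for r in place_of(p,'ring_rim')[:2]: print(n,'ring',np.round(r['centre']),round(r['score'],2),px2w(p,r['centre'],z=.054))
    for r in place_of(p,'large_die')[:3]: print(n,'die',np.round(r['centre']),round(r['score'],2),px2w(p,r['centre'],z=s['eef_pos'][2]-.0548))
    if n=='side': ims.append(cv2.resize(p['img'][140:270,250:450],(800,520),interpolation=cv2.INTER_CUBIC))
    else: ims.append(p['img'])
cv2.imwrite('pics/s3.png',ims[0]); cv2.imwrite('pics/w3.png',ims[1])
```

```text
12.525 [0.4963 0.0055 0.1475] [-3.1409  0.0003  0.3753] [ 0.0217 -0.18   -6.1773] [-0.085   0.0098 -0.013 ] 0.2823756993477607
side ring [206. 336.] 0.68 [0.5063 0.0104 0.054 ]
side die [198. 229.] 0.65 [0.2166 0.1904 0.0927]
side die [200. 335.] 0.54 [ 0.491  -0.0019  0.0927]
side die [146. 273.] 0.51 [0.4871 0.3828 0.0927]
wrist die [214. 319.] 0.97 [0.4948 0.0061 0.0927]
wrist die [188. 320.] 0.63 [0.4891 0.0228 0.0927]
top ring [198. 344.] 0.59 [0.4984 0.0075 0.054 ]
top die [243. 158.] 0.85 [0.3522 0.4876 0.0927]
top die [172. 170.] 0.81 [0.5444 0.4796 0.0927]
top die [210. 149.] 0.61 [0.4376 0.5222 0.0927]
```

View pics/s3.png

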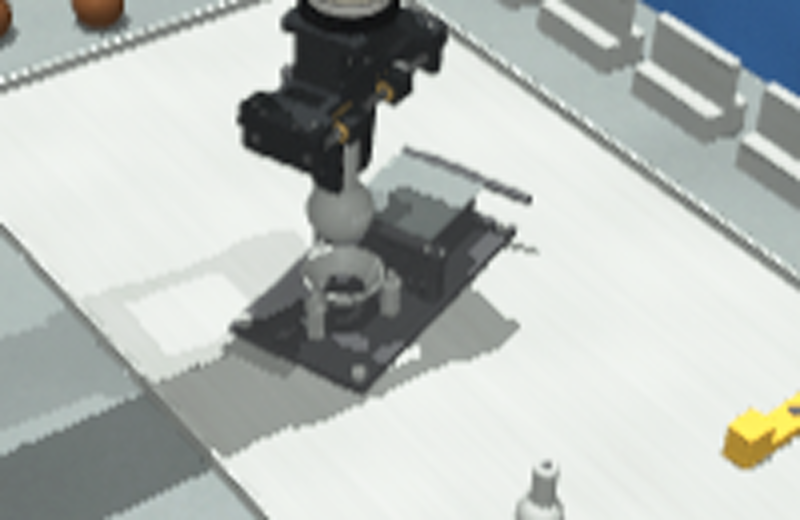

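View pics/w3.png

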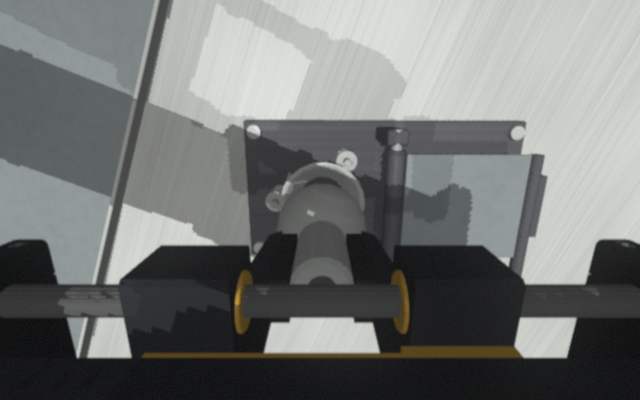

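The side crop shows the plate lying flipped on its rest and the die hanging upright over the open ring at about (343,275). I'll lower it into the ring.

>>> {"api": "arm_command", "payload": {"steps": [{"linear":[0.5,0.7,12],"angular":[0,0,0],"claw":1},{"linear":[0,0,18],"angular":[0,0,0],"claw":1},{"linear":[0,0,14],"angular":[0,0,0],"claw":1},{"linear":[0,0,5],"angular":[0,0,0],"claw":1},{"linear":[0,0,2],"angular":[0,0,0],"claw":1}]}}

```text
time_s: 13.6
eef_pos: [0.4969, 0.0044, 0.0962]
tool_rot: [-3.141, 0.001, 0.375]
wrist_force: [0.0, -0.4, -6.0]
opening: 0.278
```

>>> {"api": "arm_command", "payload": {"steps": [{"linear":[0,0,2],"angular":[0,0,0],"claw":1},{"linear":[0,0,2],"angular":[0,0,0],"claw":1},{"linear":[0,0,2],"angular":[0,0,0],"claw":1},{"linear":[0,0,0],"angular":[0,0,0],"claw":1}]}}

```text
time_s: 14.1
eef_pos: [0.4979, 0.0041, 0.0917]
tool_rot: [3.14, -0.001, 0.375]
wrist_force: [-0.5, -1.1, -3.2]
opening: 0.277
```

>>> {"api": "arm_command", "payload": {"steps": [{"linear":[0,0,2],"angular":[0,0,0],"claw":1},{"linear":[0,0,2],"angular":[0,0,0],"claw":1},{"linear":[0,0,0],"angular":[0,0,0],"claw":1}]}}

```text
time_s: 14.48
eef_pos: [0.4982, 0.004, 0.0877]
tool_rot: [3.14, -0.002, 0.375]
wrist_force: [0.2, -3.6, 4.9]
opening: 0.281
```

>>> {"api": "arm_command", "payload": {"steps": [{"linear":[0,0,2],"angular":[0,0,0],"claw":1},{"linear":[0,0,2],"angular":[0,0,0],"claw":1},{"linear":[0,0,2],"angular":[0,0,0],"claw":1},{"linear":[0,0,0],"angular":[0,0,0],"claw":1}]}}

```text
time_s: 14.98
eef_pos: [0.4983, 0.004, 0.0817]
tool_rot: [3.14, -0.002, 0.375]
wrist_force: [-1.0, -5.4, 7.1]
opening: 0.281
```

>>> {"api": "arm_command", "payload": {"steps": [{"linear":[-0.3,0.8,2],"angular":[0,0,0],"claw":1},{"linear":[0,0,2],"angular":[0,0,0],"claw":1},{"linear":[0,0,2],"angular":[0,0,0],"claw":1},{"linear":[0,0,0],"angular":[0,0,0],"claw":1}]}}

```text
time_s: 15.48
eef_pos: [0.4986, 0.0031, 0.0762]
tool_rot: [3.14, -0.002, 0.375]
wrist_force: [-1.0, -5.1, 9.5]
opening: 0.279
```

>>> {"api": "arm_command", "payload": {"steps": [{"linear":[0,0,1.5],"angular":[0,0,0],"claw":1},{"linear":[0,0,0],"angular":[0,0,0],"claw":1},{"linear":[0,0,0],"angular":[0,0,0],"claw":1}]}}

```text
time_s: 15.85
eef_pos: [0.4987, 0.0031, 0.0749]
tool_rot: [3.14, -0.002, 0.375]
wrist_force: [-2.2, -5.5, 10.8]
opening: 0.281
```

>>> {"api": "arm_command", "payload": {"steps": [{"linear":[0,0,1],"angular":[0,0,0],"claw":1},{"linear":[0,0,0],"angular":[0,0,0],"claw":1}]}}

```text
time_s: 16.1
eef_pos: [0.4987, 0.003, 0.0741]
tool_rot: [3.14, -0.002, 0.375]
wrist_force: [-2.0, -4.6, 11.6]
opening: 0.28
```

>>> {"api": "arm_command", "payload": {"steps": [{"linear":[0,0,1],"angular":[0,0,0],"claw":1},{"linear":[0,0,0],"angular":[0,0,0],"claw":1}]}}

```text
time_s: 16.35
eef_pos: [0.499, 0.0027, 0.0737]
tool_rot: [3.139, -0.002, 0.375]
wrist_force: [-3.7, -7.6, 14.8]
opening: 0.28
```

>>> {"api": "arm_command", "payload": {"steps": [{"linear":[0,0,1],"angular":[0,0,0],"claw":1},{"linear":[0,0,0],"angular":[0,0,0],"claw":1},{"linear":[0,0,0],"angular":[0,0,0],"claw":1}]}}

```text
time_s: 16.73
eef_pos: [0.4992, 0.0024, 0.0735]
tool_rot: [3.138, -0.003, 0.376]
wrist_force: [-5.4, -7.2, 19.0]
opening: 0.278
```

Run:
```python
from h import *
np.set_printoptions(precision=4,suppress=True)
p=viewer.get_image('side');cv2.imwrite('pics/s4.png',cv2.resize(p['img'][160:260,270:420],(780,520),interpolation=cv2.INTER_CUBIC))
for r in place_of(p,'ring_rim')[:1]: print(r, px2w(p,r['centre'],z=.038))
z=p['z_map']
s=env.sense();print(s['time_s'],s['eef_pos'],s['tool_rot'],s['wrist_force'],s['torque'],s['opening'])
```

```text
{'centre': [207.2, 336.7], 'score': 0.43} [0.5151 0.0174 0.038 ]
16.825 [0.4992 0.0024 0.0735] [ 3.1385 -0.0025  0.3758] [-4.9385 -7.7638 20.3566] [-1.2048  1.0371  0.1319] 0.27993232847823524
```

View pics/s4.png

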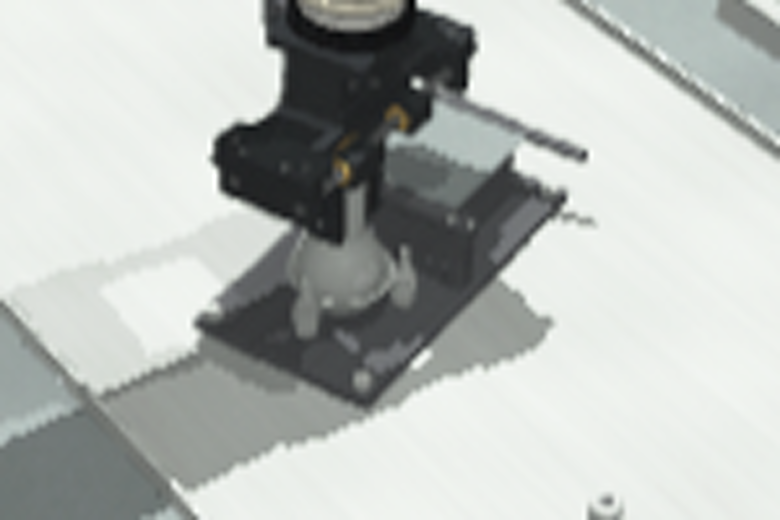

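The side crop shows the die upright and deep in the lowered ring, with the plate still flipped on its rest. Force rose sharply while the height stayed at the expected bottom (TCP 0.0735 m, expected 0.0733 m). I'm handing in now with the press held.

Run:
```python
from h import *
print(env.close_job()); s=env.sense();print(s['time_s'],s['eef_pos'],s['wrist_force'],s['opening'])
```

```text
the job is handed in; nothing more can be done
None
the job is handed in; nothing more can be done
```

The cover plate is flipped right over onto its rest. The large steel die is upright, round end down, in the ring and pressed to its stop. I handed the job in at about 17 s, with the arm still pressing and gripping at the 60 N setting.

- **Pressed down:** the tool stopped at 73.5 mm, against 73.3 mm expected for full travel. Commanding another 2 mm moved it only about 0.6 mm while the force rose from 12 to 20 N. With the die's weight, the ring carries about 26 N, and about 17 N bottoms it.
- **Upright:** the tool is tilted no more than about 0.003 rad. The final side picture shows the die seated in the ring and the plate flat on its rest.
- **Small disagreements:** a sideways force of about 9 N remained, from an off-centre error of 1–2 mm. The network's ring position in the last side image scored low (0.43) and was about 2 cm off, so I went by force and height instead.
- **Other things:** the arm touched none of the other things on the tray or the brown and green look-alikes, but I took no last picture to check them.

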